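# Open the powder feeder's gate to its limit stop

## Robot

A 6-joint arm with a two-finger parallel gripper is mounted at the origin on the work surface; the furniture and walls round the work are solid. World frame = base frame: x ahead of the robot, y to its left, z up, the work surface at z = 0. Lengths are in mm, angles in rad, forces in N, time in s.
With the tool pointing down it reaches from about 350 to 975 mm from the base axis. Payload 7.1 kg.
Tool frame: the origin (TCP) lies midway between the tips of the shut fingers; the grasp point (between the pads) lies 19 mm behind it; z points along the fingers, y is the line along which they close (so a half turn about z gives the same grasp; the last joint's range is limited). The gripper opens to 88 mm and grips with 3 to 60 N. Pads are 20 mm wide; open, the fingers measure 115 mm over their backs; the gripper's body (75 mm by 178 mm) begins 61 mm behind the grasp point.
Start: joints at [-1.249, 0.423, 1.63, -0, 1.089, -0.019], TCP at [208.918, -589.032, 222.675] pointing down, gripper open.
Joint ranges: [-3, 3], [-0.9, 2.11], [0.09, 2.58], [-1.31, 4.45], [0.11, 2.69], [-2.54, 2.54]. Speed limits (rad/s): [2.39, 2.39, 3.01, 3.14, 3.14, 3.14].

## Interface

Orientations are given as a rotation vector (axis times angle).
In Python, from workcell import ctrl gives the robot as it stands.
- The arm moves only by the shell command python3 -m pendant 'ROWS'. ROWS is a JSON object of lists of equal length, an entry for each row: "grip": the opening, from -1 (shut) to 1 (fully open); "linear": the shift along the tool's x, y, z in mm, a list of three; "angular": the turn, a rotation vector about the tool's x, y, z in rad, a list of three. In form: {"grip": [grip, ...], "linear": [[tx, ty, tz], ...], "angular": [[ax, ay, az], ...]}. A call has 1 to 12 rows; each row shifts and turns the commanded pose from where the row before left it, along the tool's axes as they then stand; what a row does not reach is not made up. A row lasts 1/12 s, in which the tool goes at most 41.7 mm and 7.16 degrees, less where a joint would pass 70% of its speed; a pose out of reach is approached as far as the arm can. A call with a gripper value outside its range is refused whole. The fingers move at their own pace and stop on an object; the grip force is fixed at half the most. Time passes only in rows, so rows that do not move let the fingers close. It gives the time, the measured TCP pose, the force, the opening and the grip force at its end, in the units of the state.
- ctrl.get_obs(): the state, without advancing time (a new reading comes with each control period).
- ctrl.get_image(name): name is "side" or "top"; returns the picture (384x512x3 uint8, red, green, blue); there is no depth.
- ctrl.camera_params(name): a dict with "vfov" (degrees; the focal length in pixels is half the picture's height over the tangent of half this angle, whatever the lens; pixels are square), "cx", "cy" (the principal point, pixels), "R" (3x3) and "t" (3): a world point X has camera coordinates R X + t. Camera axes: x right, y down, z forward; pixel columns grow to the right and rows downward; lengths in mm; the calibration is good to about 2 mm. A picture is of the moment at which its call begins. camera_params takes no time and is no camera call.
- ctrl.close_job(): hands the job in; it is judged then, once.
The state is a dict: "t": time; "qpos": joint angles; "qvel": joint speeds; "joint_torque": joint torques, N m; "ee_pos": TCP position; "orientation": TCP orientation; "ft_force": force on the tool from outside, world axes, zero at the start; "moment": the same for the moment, N m; "width": finger opening in mm; "grasp_force": force on a finger pad.
Only numpy, scipy, OpenCV 4.12 (cv2) and the standard library are available. Lean on these libraries where they do the work, as an engineer would, in place of code of your own. Each camera call takes 0.05 s, during which the arm holds its last target. There are 200 camera calls.

## Task

The powder feeder is to be set for the next batch. First stop it: press its red mushroom button until it latches down; then pull up the black index knob, slide the feed gate away from the hopper right up against the blue limit stop and let the knob drop fully, so that the gate is locked there. Last, twist the mushroom clockwise so that it springs up again, and leave the beaker, the powder jar and the amber bottle where they stand.

Things in the scene. Friction and masses are not known exactly. Their poses are not given: they have to be found in the camera images.
- feeder: benchtop powder feeder, fixed: white housing 220 (x) x 360 (y) x 95 mm high, hopper with black lid (132 mm across, 305 mm high) at its left end (local y +115 mm), steel chute below it running out over the left end (+y). Origin under the housing, z up, front faces -x, +y toward the hopper. On the housing, a deck whose top is 145 mm high carries the gate; deck from local x -42 to +64 mm
- stop_top (a point): centre of the top of the red mushroom stop button: head 40 mm in diameter, 23 mm high (this point is on its top, 140 mm above the worktop when up), yellow collar 64 mm across below it, collar top 40 mm under this point. Its axis is vertical, at local (-75, -30) mm of the feeder
- stop_stem (a joint): how far the mushroom is pressed (m): 0 up (running), 0.0055 latched (stopped), 0.009 at the bottom. Spring 4 N rising to 11 N. It latches only when pressed nearly to the bottom and free to turn: the head then springs about 0.6 rad counter-clockwise (seen from above) under its catch and stays down
- stop_head (a joint): turn of the mushroom's head (rad), clockwise seen from above is positive: about 0 when up, about -0.6 when latched, at most +0.4. To reset, turn clockwise to a little past 0 (about 0.1 Nm) and let the head rise by its own spring; held down it cannot rise, let go too soon it turns back
- knob (a point): grip point of the gate's black index knob: upright round knob, flared: 25 mm in diameter at its foot, 14 mm below this point, widening to 33 mm near its top, 15 mm above (29 mm at this point), on a 10 mm neck over the grey gate carriage, whose top lies 26 mm below this point; 207 mm above the worktop when down. It rides with the carriage (44 mm long in y), at local x +45 mm
- plunger (a joint): how far the index knob is pulled up (m), 0 to 0.011; spring 3 N rising to 5 N pushes it down. At the shut place and at the limit stop its 8 mm pin drops into a notch (reads 0: locked); in between the pin rides on a land 5 mm high, and on the stop's tongue 7 mm high, which begins with a bevel about 30 mm ahead of the notch and resists the pin like a false stop unless the knob is held up
- gate (a joint): how far the feed gate is open (m): 0 shut (start), growing as the carriage slides to local -y of the feeder, away from the hopper; friction about 3 N. The blue limit stop is clamped differently each time, somewhere between 0.046 and 0.070 of travel; its place is not reported and must be felt or seen. The pin's notch is 12 mm long and centred where the carriage bears against the stop's block
- beaker: glass beaker, 71 mm in diameter, 92 mm high, standing under the end of the chute; origin under its centre. Leave alone
- jar: white powder jar with green bands and cream cap, 67 mm in diameter, 118 mm high, standing left of the feeder, nearer the robot; origin under its centre. Leave alone
- bottle: amber glass bottle with black cap, 85 mm in diameter, 162 mm high, farther left; origin under its centre. Leave alone

How it is judged:
By the outcome, as a careful person would: the job done as asked, in the order asked, and still so for the second after the job is handed in, with the robot touching nothing.
It also fails if it takes over 56 s, if anything falls off the work surface, if the arm or the gripper's body presses on something with over 40 N, if the wrist force passes 120 N, or if a joint passes its speed limit or range.

## Working session

There is one attempt and no reset: what is moved stays moved. The work goes in short steps, Python scripts to look and compute and a shell command to move; the robot and the scene stay as the last step left them, time stands still between calls to the robot, and variables do not carry over. Pictures are saved under pics/ and viewed, at most 10 in all, crops included, and the job is handed in when it is done.

```bash
ls; mkdir -p pics; python3 - <<'E'
from workcell import ctrl
import cv2
for n in("side","top"):
    cv2.imwrite(f"pics/{n}0.png",ctrl.get_image(n)[:,:,::-1]); print(n,ctrl.camera_params(n))
print(ctrl.get_obs())
E
```

```text
pics
side {'vfov': 54.99611035005766, 'cx': 256.89180749639286, 'cy': 190.40461252142364, 'R': array([[ 0.89137981, -0.45309928, -0.0119611 ],
       [-0.38574189, -0.74448268, -0.54493002],
       [ 0.23800257,  0.49035352, -0.83839621]]), 't': array([-406.50175367,  367.08081076,  816.99014242])}
top {'vfov': 44.24618952732718, 'cx': 257.3543030650874, 'cy': 194.20261424994567, 'R': array([[ 0.01086802, -0.99969794,  0.02204356],
       [-0.99917016, -0.0117224 , -0.03900751],
       [ 0.03925413, -0.02160133, -0.99899574]]), 't': array([  90.19218587,  507.902944  , 1173.5045953 ])}
{'t': 0.1, 'qpos': array([-1.24899245e+00,  4.23729424e-01,  1.63060385e+00,  1.16846388e-05,
        1.08861145e+00, -1.89935549e-02]), 'qvel': array([ 1.73091690e-03,  4.51305950e-05, -7.32118933e-04, -7.87317518e-04,
        1.10111571e-03, -1.40923050e-03]), 'joint_torque': array([ 8.54367663e-04, -5.45610988e+01, -2.74325430e+01,  6.45421771e-02,
        1.88072986e-02, -3.58375303e-05]), 'ee_pos': array([ 208.77180324, -588.56887687,  222.0051082 ]), 'orientation': array([-3.09477634e+00, -5.32501218e-01,  3.04132023e-04]), 'ft_force': array([-0.73808782,  0.10515762, -0.1017914 ]), 'moment': array([ 0.00136675, -0.01127355, -0.00509464]), 'grasp_force': 0.0, 'width': 87.59734545732543}
```

View pics/top0.png

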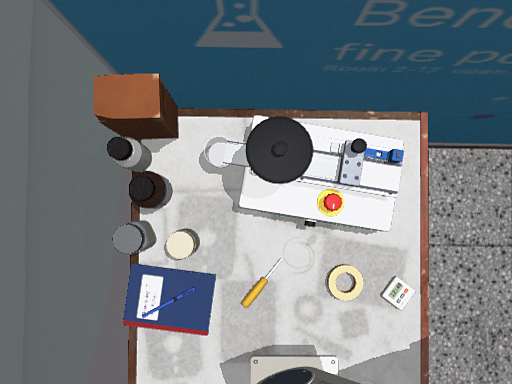

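View pics/side0.png

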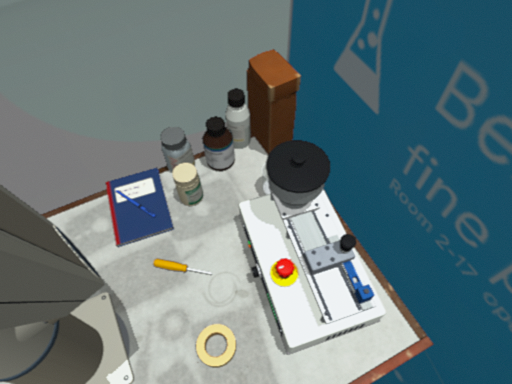

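```bash
python3 - <<'E'
import cv2,numpy as np
a=cv2.imread("pics/top0.png")[105:240,232:412];b=cv2.imread("pics/side0.png")[140:350,235:390]
cv2.imwrite("pics/ct.png",cv2.resize(a,None,fx=4.4,fy=4.4,interpolation=cv2.INTER_CUBIC))
b=cv2.resize(b,None,fx=2.8,fy=2.8,interpolation=cv2.INTER_CUBIC);cv2.imwrite("pics/cs.png",b)
for n in("top0","side0"):
    im=cv2.imread(f"pics/{n}.png").astype(int);B,G,R=im[...,0],im[...,1],im[...,2]
    for nm,m in(("red",(R>150)&(G<70)&(B<80)),("yel",(R>170)&(G>140)&(B<90))):
        k,l,s,c=cv2.connectedComponentsWithStats(m.astype(np.uint8))
        for i in range(1,k):
            if s[i,4]>25: print(n,nm,s[i],c[i])
E
```

```text
top0 red [324 194  18  17  96] [332.88541667 202.        ]
top0 red [123 321  85  14 280] [164.26785714 327.63928571]
top0 yel [325 189  14   5  28] [332.07142857 190.46428571]
top0 yel [318 196  13  19  86] [322.58139535 206.03488372]
top0 yel [243 279  24  28 195] [254.25128205 292.6       ]
side0 red [107 186   5  23  31] [109.16129032 197.32258065]
side0 red [113 222   5  22  36] [115.19444444 232.11111111]
side0 red [276 259  18  18 213] [284.81220657 267.15023474]
side0 yel [154 259  32  11 184] [169.19021739 264.125     ]
side0 yel [271 262  27  24 270] [283.72962963 276.94444444]
```

View pics/ct.png

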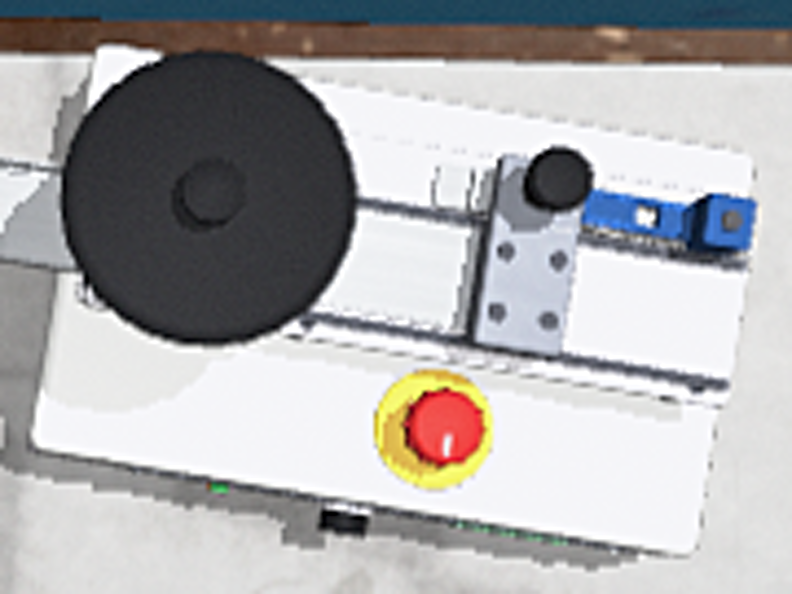

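View pics/cs.png

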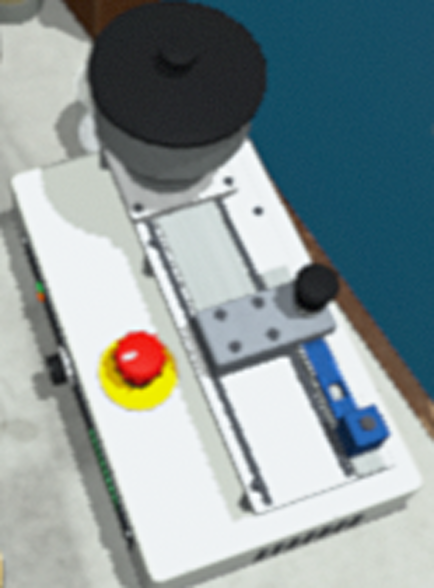

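```bash
cat > h.py <<'E'
from workcell import ctrl
import numpy as np
from scipy.optimize import least_squares
P={n:ctrl.camera_params(n) for n in("side","top")}
def ray(n,u,v):
    p=P[n];f=192/np.tan(np.radians(p["vfov"]/2));R=np.array(p["R"])
    return -R.T@p["t"], R.T@np.array([(u-p["cx"])/f,(v-p["cy"])/f,1])
def at(n,u,v,z):
    c,d=ray(n,u,v);return (c+d*(z-c[2])/d[2])[:2]
E
python3 - <<'E'
from h import *
T=lambda u,v:("top",u/4.4+232,v/4.4+105)
S=lambda u,v:("side",u/2.8+235,v/2.8+140)
M=[(T(446,427),(-75,-30,138)),(T(209,198),(None,115,300)),(T(35,447),(-110,180,95)),(T(695,553),(-110,-180,95)),(T(752,155),(110,-180,95)),(T(98,48),(110,180,95)),
(S(140,353),(-75,-30,138)),(S(155,580),(-110,-180,95)),(S(15,178),(-110,180,95)),(S(415,480),(110,-180,95)),(T(561,177),(45,None,222)),(S(317,283),(45,None,222)),(S(178,72),(None,115,300))]
A=[(at(*m,l[2]),l) for m,l in M]
def res(q):
    x,y,th=q[:3];r=[]
    for w,l in A:
        l=[q[3] if l[0] is None else l[0], q[4] if l[1] is None else l[1]]
        c,s=np.cos(th),np.sin(th)
        r+=[x+c*l[0]-s*l[1]-w[0],y+s*l[0]+c*l[1]-w[1]]
    return np.array(r)
s=least_squares(res,[600,-100,0,0,-20],loss="soft_l1",f_scale=3)
print(s.x);
for (m,l),(w,_),e in zip(M,A,res(s.x).reshape(-1,2)):print(m[0],l,w.round(1),e.round(1))
x,y,th=s.x[:3];c,sn=np.cos(th),np.sin(th)
loc=lambda w:np.array([c*(w[0]-x)+sn*(w[1]-y),-sn*(w[0]-x)+c*(w[1]-y)])
for l in((-75,-30),(45,s.x[4])):print("world",x+c*l[0]-sn*l[1],y+sn*l[0]+c*l[1])
# blue block left top edge & carriage right edge
for z in(170,180,190):print(z,"block L",loc(at(*T(697,198),z)),loc(at(*T(690,242),z)),"R",loc(at(*T(752,200),z)), "side",loc(at(*S(342,418),z)),loc(at(*S(373,404),z)),loc(at(*S(350,450),z)))
print("carr R",loc(at(*T(560,352),181)),loc(at(*S(335,325),181)),loc(at(*S(220,372),181)),"L",loc(at(*T(472,345),181)))
E
```

```text
[ 5.58863378e+02 -5.39327666e+01 -1.49437548e-01  7.29990635e-01
 -5.09132507e+01]
top (-75, -30, 138) [486.2 -71.5] [-6.  -0.9]
top (None, 115, 300) [579.8  61.1] [-3.  -1.5]
top (-110, 180, 95) [474.3 137.8] [2.6 2.6]
top (-110, -180, 95) [ 422.1 -212. ] [ 1.2 -3.6]
top (110, -180, 95) [ 634.3 -242.6] [ 6.6 -5.7]
top (110, 180, 95) [686.4 107. ] [8.  0.7]
side (-75, -30, 138) [486.5 -75. ] [-6.2  2.6]
side (-110, -180, 95) [ 423.1 -214.1] [ 0.2 -1.5]
side (-110, 180, 95) [478.3 131.8] [-1.4  8.6]
side (110, -180, 95) [ 629.9 -241.6] [11.  -6.7]
top (45, None, 222) [ 602.4 -109.9] [-6.6 -1.1]
side (45, None, 222) [ 600.9 -113.3] [-5.1  2.3]
side (None, 115, 300) [572.8  41.6] [ 3.9 18. ]
world 480.2327957008918 -72.43226783239695
world 595.7817864924104 -110.97827644581766
170 block L [  61.47715518 -128.49236228] [  39.23688822 -128.30396486] R [  64.95822273 -155.76509845] side [  41.7485655  -132.32103975] [  66.81982839 -130.24190386] [  36.79365556 -154.12252524]
180 block L [  59.66446843 -125.6762634 ] [  37.64221125 -125.48971275] R [  63.11141288 -152.68165911] side [  38.2283302  -134.56731699] [  62.94654264 -132.51745924] [  33.3431947  -156.06179664]
190 block L [  57.85178168 -122.86016453] [  36.04753427 -122.67546064] R [  61.26460303 -149.59821978] side [  34.7080949  -136.81359424] [  59.07325688 -134.79301462] [  29.89273383 -158.00106803]
carr R [-26.24676742 -70.13129508] [ 64.12399468 -71.74522593] [-28.25157744 -77.84264353] L [-29.81209436 -26.97991153]
```

```bash
cat >> h.py <<'E'
from scipy.spatial.transform import Rotation as Ro
def to(x,y,z,yaw):
    "tool shift to world target, with tool y heading yaw, pointing down"
    o=ctrl.get_obs();R=Ro.from_rotvec(o["orientation"])
    G=Ro.from_matrix(np.array([[-np.sin(yaw),np.cos(yaw),0],[np.cos(yaw),np.sin(yaw),0],[0,0,-1]]).T) 
    Gm=np.array([[-np.sin(yaw),np.cos(yaw),0],[np.cos(yaw),np.sin(yaw),0],[0,0,-1.]]).T
    G=Ro.from_matrix(Gm)
    print("t",o["t"],"shift",R.inv().apply(np.array([x,y,z])-o["ee_pos"]).round(1),"turn",(R.inv()*G).as_rotvec().round(3),"pos",o["ee_pos"].round(1),"F",o["ft_force"].round(1))
E
sed -i '/G=Ro.from_matrix(np.array/d' h.py
python3 -c "
from h import *
to(486.3,-73.2,222,-1.32);to(486.3,-73.2,222,-1.32+np.pi)"
```

```text
t 0.1 shift [ 433.8 -393.     0.6] turn [-0.001  0.     0.09 ] pos [ 208.8 -588.6  222. ] F [-0.7  0.1 -0.1]
t 0.1 shift [ 433.8 -393.     0.6] turn [-0.000e+00 -2.000e-03 -3.052e+00] pos [ 208.8 -588.6  222. ] F [-0.7  0.1 -0.1]
```

```bash
python3 -m pendant '{"grip":[-1,-1,-1,-1,-1,-1,-1,-1,-1,-1,-1,-1],"linear":[[25,-23,0],[27,-24.5,0],[27,-24.5,0],[27,-24.5,0],[27,-24.5,0],[27,-24.5,0],[27,-24.5,0],[27,-24.5,0],[27,-24.5,0],[27,-24.5,0],[27,-24.5,0],[27,-24.5,0]],"angular":[[0,0,0],[0,0,0],[0,0,0],[0,0,0],[0,0,0],[0,0,0],[0,0,0],[0,0,0],[0,0,0],[0,0,0],[0,0,0.05],[0,0,0.04]]}'
python3 -c "
from h import *
to(486.3,-73.2,160,-1.32)"
```

```text
t: 1.1
ee_pos: [416.3, -204.8, 222.5]
orientation: [-3.117, -0.389, 0.001]
ft_force: [-0.5, -0.5, 0.8]
width: 11.2
grasp_force: 0.0
t 1.1 shift [ 100.2 -110.3   62.5] turn [-0.     0.    -0.002] pos [ 416.3 -204.8  222.5] F [-0.5 -0.5  0.8]
```

```bash
python3 -m pendant '{"grip":[-1,-1,-1,-1,-1,-1,-1],"linear":[[18,-22,5],[18,-22,10],[18,-22,15],[18,-22,15],[8,-8,10],[0,0,0],[0,0,0]],"angular":[[0,0,0],[0,0,0],[0,0,0],[0,0,0],[0,0,0],[0,0,0],[0,0,0]]}'
python3 -c "
from h import *
to(486.3,-73.2,143,-1.32)
import cv2
a=ctrl.get_image('top')[150:240,270:400,::-1];b=ctrl.get_image('side')[210:310,235:370,::-1]
a=cv2.resize(a,(520,360));b=cv2.resize(b,(486,360))[:,:]
cv2.imwrite('pics/p1.png',cv2.resize(np.hstack([a,b]),None,fx=.79,fy=.79))"
```

```text
t: 1.68
ee_pos: [469.4, -93.7, 167.2]
orientation: [-3.116, -0.396, 0.003]
ft_force: [0.6, -0.7, 0.4]
width: 0.1
grasp_force: 0.0
t 1.6833 shift [ 21.5 -15.6  24.1] turn [-0.001  0.002  0.002] pos [469.4 -93.7 167.2] F [ 0.6 -0.7  0.4]
```

View pics/p1.png

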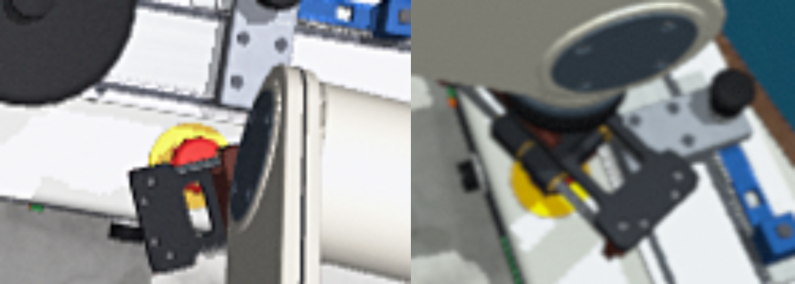

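Picture: the fingers are in front of the button and short of it, matching the computed remaining shift (left half: button around (195,150)).

```bash
python3 -m pendant '{"grip":[-1,-1,-1,-1,-1],"linear":[[11,-8,0],[10.5,-7.6,4],[0,0,8],[0,0,8],[0,0,0]],"angular":[[0,0,0],[0,0,0],[0,0,0],[0,0,0],[0,0,0]]}'
python3 -c "
from h import *
to(486.3,-73.2,130.5,-1.32)"
```

```text
t: 2.2
ee_pos: [485.6, -73.1, 145.8]
orientation: [-3.116, -0.394, 0.005]
ft_force: [-0.0, -0.4, 0.3]
width: 0.5
grasp_force: 0.0
t 2.2 shift [ 0.7  0.3 15.3] turn [-0.001  0.003  0.   ] pos [485.6 -73.1 145.8] F [-0.  -0.4  0.3]
```

```bash
python3 -m pendant '{"grip":[-1,-1,-1,-1,-1],"linear":[[0.7,0.3,3],[0,0,3],[0,0,3],[0,0,3],[0,0,0]],"angular":[[0,0,0],[0,0,0],[0,0,0],[0,0,0],[0,0,0]]}'; python3 -m pendant '{"grip":[-1,-1],"linear":[[0,0,2],[0,0,0]],"angular":[[0,0,0],[0,0,0]]}'
```

```text
t: 2.62
ee_pos: [487.4, -73.6, 135.3]
orientation: [-3.117, -0.393, 0.001]
ft_force: [-0.1, -0.7, -0.3]
width: 0.3
grasp_force: 0.0
t: 2.78
ee_pos: [487.6, -73.6, 133.9]
orientation: [3.117, 0.393, -0.0]
ft_force: [-2.6, -0.6, 7.5]
width: 0.7
grasp_force: 3.8
```

```bash
python3 -m pendant '{"grip":[-1,-1],"linear":[[0,0,1.5],[0,0,0]],"angular":[[0,0,0],[0,0,0]]}'; python3 -m pendant '{"grip":[-1,-1],"linear":[[0,0,1.5],[0,0,0]],"angular":[[0,0,0],[0,0,0]]}';python3 -m pendant '{"grip":[-1,-1],"linear":[[0,0,1.5],[0,0,0]],"angular":[[0,0,0],[0,0,0]]}'
```

```text
t: 2.95
ee_pos: [487.6, -73.6, 132.6]
orientation: [3.117, 0.393, 0.0]
ft_force: [-2.3, -0.4, 7.7]
width: 0.9
grasp_force: 4.2
t: 3.12
ee_pos: [487.6, -73.6, 131.2]
orientation: [3.117, 0.393, 0.0]
ft_force: [-2.4, 0.8, 9.2]
width: 0.6
grasp_force: 4.7
t: 3.28
ee_pos: [487.8, -73.6, 130.5]
orientation: [3.117, 0.393, 0.001]
ft_force: [-4.8, 0.5, 17.7]
width: 0.4
grasp_force: 8.3
```

```bash
python3 -m pendant '{"grip":[-1,-1,-1,-1],"linear":[[0,0,0.5],[0,0,0],[0,0,0],[0,0,0]],"angular":[[0,0,0],[0,0,0],[0,0,0],[0,0,0]]}'; for i in 1 2; do :; done; python3 -m pendant '{"grip":[-1,-1],"linear":[[0,0,-2.5],[0,0,0]],"angular":[[0,0,0],[0,0,0]]}'; python3 -m pendant '{"grip":[-1,-1],"linear":[[0,0,-2.0],[0,0,0]],"angular":[[0,0,0],[0,0,0]]}';python3 -m pendant '{"grip":[-1,-1],"linear":[[0,0,-2],[0,0,0]],"angular":[[0,0,0],[0,0,0]]}'
```

```text
t: 3.62
ee_pos: [487.8, -73.6, 130.3]
orientation: [3.117, 0.393, 0.001]
ft_force: [-6.2, 0.1, 21.2]
width: 0.4
grasp_force: 10.2
t: 3.78
ee_pos: [487.7, -73.6, 132.3]
orientation: [3.117, 0.393, 0.001]
ft_force: [-2.7, -0.9, 9.4]
width: 0.2
grasp_force: 4.4
t: 3.95
ee_pos: [487.6, -73.6, 134.0]
orientation: [3.117, 0.393, 0.001]
ft_force: [-2.8, 0.7, 7.3]
width: 0.4
grasp_force: 3.8
t: 4.12
ee_pos: [487.8, -73.6, 135.5]
orientation: [3.117, 0.393, 0.001]
ft_force: [0.8, 0.1, 0.7]
width: 0.8
grasp_force: 0.0
```

```bash
python3 -m pendant '{"grip":[-1,-1,-1,-1,-1,-1,-1],"linear":[[0,0,-15],[-10,0,-30],[-30,10,-30],[-35,20,-30],[-35,20,0],[-35,20,0],[0,0,0]],"angular":[[0,0,0],[0,0,0],[0,0,0],[0,0,0],[0,0,0],[0,0,0],[0,0,0]]}'
python3 -c "
from h import *
import cv2
a=ctrl.get_image('top')[150:240,270:400,::-1];b=ctrl.get_image('side')[:,:,::-1]
cv2.imwrite('pics/side2.png',b);o=cv2.imread('pics/side0.png')
f=lambda c:cv2.resize(c,(390,300),interpolation=cv2.INTER_CUBIC)
cv2.imwrite('pics/p2.png',np.vstack([np.hstack([f(o[245:295,255:320]),f(b[245:295,255:320])]),np.hstack([f(cv2.imread('pics/top0.png')[180:230,300:365]),f(a[30:80,30:95])])]))"
```

```text
t: 4.7
ee_pos: [366.4, -174.5, 233.8]
orientation: [3.117, 0.386, -0.002]
ft_force: [0.0, 1.1, -1.3]
width: -0.1
grasp_force: 0.0
```

View pics/p2.png

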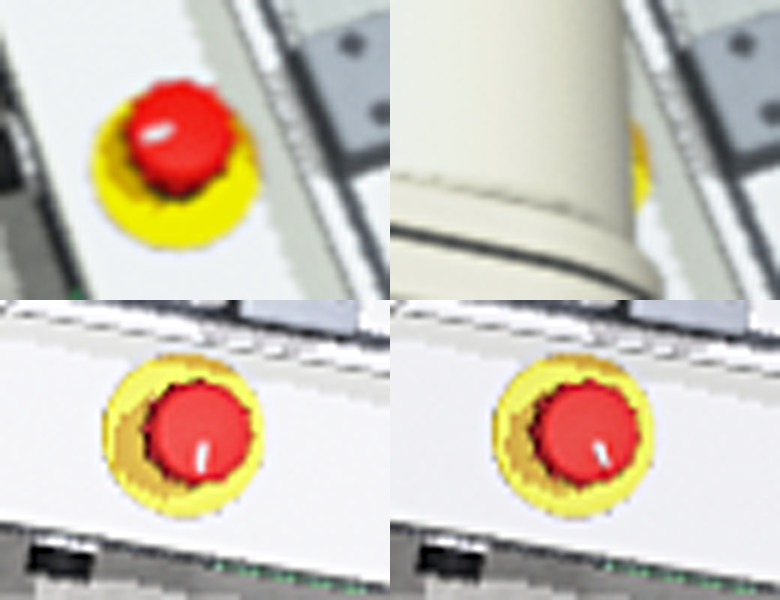

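```bash
python3 -c "
from h import *
for u in (320,420):
  for v in(105,108,112):print(u,v,at('top',u,v,0).round(),at('top',u,v,-30).round())
print(at('side',400,343,0),at('side',345,250,0))
to(601.6,-111.5,250,-0.149)"
```

```text
320 105 [737. -61.] [744. -66.]
320 108 [729. -62.] [736. -66.]
320 112 [719. -62.] [725. -66.]
420 105 [ 741. -318.] [ 748. -329.]
420 108 [ 733. -318.] [ 740. -329.]
420 112 [ 723. -318.] [ 729. -329.]
[ 658.97270904 -306.09991013] [677.54219743 -63.52717812]
t 4.8 shift [239.6  -2.6 -16. ] turn [ 1.000e-03 -0.000e+00 -1.175e+00] pos [ 369.9 -172.6  233.9] F [ 0.2  0.8 -0.9]
```

```bash
python3 -m pendant '{"grip":[0.36,0.36,0.36,0.36,0.36,0.36,0.36,0.36,0.36,0.36,0.36],"linear":[[0,0,-8],[0,0,-8],[0,0,0],[0,0,0],[0,0,0],[0,0,0],[0,0,0],[0,0,0],[0,0,0],[0,0,0],[0,0,0]],"angular":[[0,0,-0.118],[0,0,-0.118],[0,0,-0.118],[0,0,-0.118],[0,0,-0.118],[0,0,-0.118],[0,0,-0.118],[0,0,-0.118],[0,0,-0.118],[0,0,-0.113],[0,0,0]]}'
python3 -c "
from h import *
to(601.6,-111.5,250,-0.149)"
```

```text
t: 5.72
ee_pos: [371.7, -170.8, 249.4]
orientation: [-2.37, -2.061, -0.0]
ft_force: [0.5, -0.4, -0.5]
width: 59.6
grasp_force: 0.0
t 5.7167 shift [ 90.6 219.5  -0.6] turn [-0.   -0.    0.01] pos [ 371.7 -170.8  249.4] F [ 0.5 -0.4 -0.5]
```

```bash
python3 -m pendant '{"grip":[0.36,0.36,0.36,0.36,0.36,0.36,0.36,0.36,0.36,0.36],"linear":[[13,31.4,0],[13,31.4,0],[13,31.4,0],[13,31.4,0],[13,31.4,0],[13,31.4,0],[12.6,31.1,0],[0,0,0],[0,0,0],[0,0,0]],"angular":[[0,0,0],[0,0,0],[0,0,0],[0,0,0],[0,0,0],[0,0,0],[0,0,0],[0,0,0],[0,0,0],[0,0,0]]}'
python3 -c "
from h import *
to(601.6,-111.5,188,-0.149)
import cv2
f=lambda c:cv2.resize(c,(390,300),interpolation=cv2.INTER_CUBIC)
cv2.imwrite('pics/p3.png',np.hstack([f(ctrl.get_image('side')[190:290,280:410,::-1]),f(ctrl.get_image('top')[95:195,290:420,::-1])]))"
```

```text
t: 6.55
ee_pos: [600.4, -112.8, 248.8]
orientation: [-2.376, -2.053, 0.002]
ft_force: [0.1, 0.1, -0.4]
width: 59.7
grasp_force: 0.0
t 6.55 shift [ 1.5  1.1 60.8] turn [-0.002 -0.     0.003] pos [ 600.4 -112.8  248.8] F [ 0.1  0.1 -0.4]
```

View pics/p3.png

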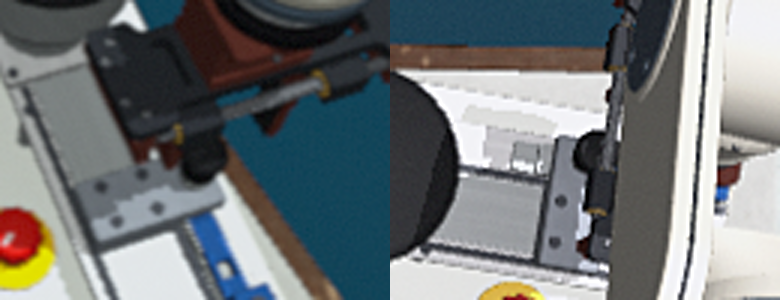

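Gripper stands above the knob (side crop, knob at about (203,155)); descending with force checks.

```bash
python3 -m pendant '{"grip":[0.36,0.36,0.36,0.36],"linear":[[1.5,1.1,10],[0,0,10],[0,0,10],[0,0,0]],"angular":[[0,0,0],[0,0,0],[0,0,0],[0,0,0]]}';python3 -m pendant '{"grip":[0.36,0.36,0.36,0.36],"linear":[[0,0,10],[0,0,10],[0,0,9],[0,0,0]],"angular":[[0,0,0],[0,0,0],[0,0,0],[0,0,0]]}'; python3 -c "
from h import *
to(601.6,-111.5,190,-0.149)"
```

```text
t: 6.98
ee_pos: [600.3, -112.3, 216.9]
orientation: [-2.374, -2.052, 0.004]
ft_force: [0.4, -0.4, -0.7]
width: 59.9
grasp_force: 0.0
t: 7.32
ee_pos: [600.9, -112.2, 188.2]
orientation: [-2.374, -2.053, 0.003]
ft_force: [-0.1, 0.0, 0.2]
width: 59.9
grasp_force: 0.0
t 7.3167 shift [ 0.8  0.6 -1.8] turn [-0.004 -0.     0.004] pos [ 600.9 -112.2  188.2] F [-0.1  0.   0.2]
```

Now close on the knob.

```bash
python3 -m pendant '{"grip":[-1,-1,-1,-1,-1,-1,-1],"linear":[[0,0,0],[0,0,0],[0,0,0],[0,0,0],[0,0,0],[0,0,0],[0,0,0]],"angular":[[0,0,0],[0,0,0],[0,0,0],[0,0,0],[0,0,0],[0,0,0],[0,0,0]]}';python3 -m pendant '{"grip":[-1,-1,-1,-1],"linear":[[0,0,-3],[0,0,-3],[0,0,-3],[0,0,0]],"angular":[[0,0,0],[0,0,0],[0,0,0],[0,0,0]]}'
```

```text
t: 7.9
ee_pos: [602.8, -112.5, 191.3]
orientation: [2.376, 2.054, 0.001]
ft_force: [1.5, 0.3, 1.3]
width: 30.2
grasp_force: 30.0
t: 8.23
ee_pos: [602.6, -112.5, 200.2]
orientation: [2.376, 2.054, 0.001]
ft_force: [4.4, 0.3, -5.8]
width: 30.2
grasp_force: 30.0
```

```bash
python3 -m pendant '{"grip":[-1,-1,-1,-1,-1,-1,-1,-1,-1,-1,-1,-1],"linear":[[0,0,-0.8],[-2,0,0],[-4,0,0],[-5,0,0],[-5,0,0],[-5,0,0],[-5,0,0],[-5,0,0],[-5,0,0],[-5,0,0],[-3,0,0],[0,0,0]],"angular":[[0,0,0],[0,0,0],[0,0,0],[0,0,0],[0,0,0],[0,0,0],[0,0,0],[0,0,0],[0,0,0],[0,0,0],[0,0,0],[0,0,0]]}';python3 -m pendant '{"grip":[-1,-1,-1],"linear":[[-2,0,0],[-2,0,0],[0,0,0]],"angular":[[0,0,0],[0,0,0],[0,0,0]]}';python3 -m pendant '{"grip":[-1,-1,-1],"linear":[[-2,0,0],[-2,0,0],[0,0,0]],"angular":[[0,0,0],[0,0,0],[0,0,0]]}'
```

```text
t: 9.23
ee_pos: [595.9, -156.0, 200.3]
orientation: [-2.377, -2.054, -0.001]
ft_force: [5.5, 0.7, -4.5]
width: 30.0
grasp_force: 30.0
t: 9.48
ee_pos: [595.3, -159.6, 200.4]
orientation: [-2.376, -2.054, -0.001]
ft_force: [4.8, 1.3, -5.1]
width: 30.1
grasp_force: 30.0
t: 9.73
ee_pos: [594.7, -163.5, 200.3]
orientation: [-2.376, -2.054, -0.001]
ft_force: [4.7, 0.1, -4.9]
width: 30.6
grasp_force: 30.0
```

```bash
python3 -m pendant '{"grip":[-1,-1],"linear":[[-2,0,0],[-1,0,0]],"angular":[[0,0,0],[0,0,0]]}';python3 -m pendant '{"grip":[-1,-1],"linear":[[-1.5,0,0],[-1.5,0,0]],"angular":[[0,0,0],[0,0,0]]}'
python3 -c "
from h import *
import cv2
f=lambda c:cv2.resize(c,(390,300),interpolation=cv2.INTER_CUBIC)
cv2.imwrite('pics/p4.png',np.hstack([f(ctrl.get_image('side')[220:320,280:410,::-1]),f(ctrl.get_image('top')[95:195,290:420,::-1])]))"
```

```text
t: 9.9
ee_pos: [594.3, -166.3, 200.3]
orientation: [-2.376, -2.054, -0.001]
ft_force: [4.8, 2.3, -5.0]
width: 29.9
grasp_force: 30.0
t: 10.07
ee_pos: [593.9, -169.1, 200.3]
orientation: [-2.376, -2.054, -0.001]
ft_force: [5.7, 1.8, -5.8]
width: 30.6
grasp_force: 30.0
```

View pics/p4.png

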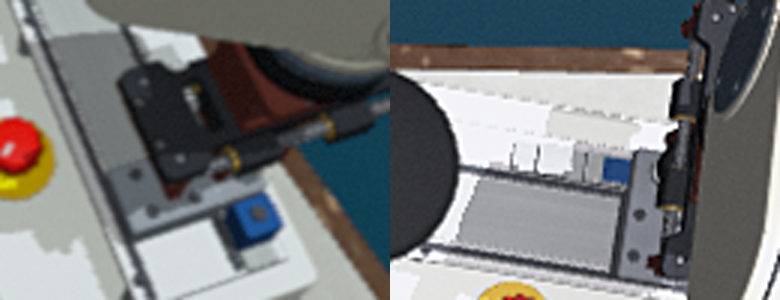

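The carriage has moved with the knob and its edge is now close to the blue block (side crop (232,205)). Feel for contact.

```bash
python3 -m pendant '{"grip":[-1,-1],"linear":[[-1,0,0],[0,0,0]],"angular":[[0,0,0],[0,0,0]]}';python3 -m pendant '{"grip":[-1,-1],"linear":[[-1,0,0],[0,0,0]],"angular":[[0,0,0],[0,0,0]]}';python3 -m pendant '{"grip":[-1,-1],"linear":[[-1,0,0],[0,0,0]],"angular":[[0,0,0],[0,0,0]]}'
```

```text
t: 10.33
ee_pos: [593.7, -170.3, 200.3]
orientation: [-2.376, -2.054, -0.001]
ft_force: [4.5, 2.1, -4.6]
width: 30.4
grasp_force: 30.0
t: 10.5
ee_pos: [593.6, -171.3, 200.3]
orientation: [-2.376, -2.054, -0.001]
ft_force: [4.9, 2.0, -5.2]
width: 30.0
grasp_force: 30.0
t: 10.67
ee_pos: [593.5, -171.5, 200.3]
orientation: [-2.375, -2.053, -0.002]
ft_force: [5.5, 5.4, -4.9]
width: 30.6
grasp_force: 30.0
```

```bash
python3 -m pendant '{"grip":[-1,-1],"linear":[[-1,0,0],[0,0,0]],"angular":[[0,0,0],[0,0,0]]}';python3 -m pendant '{"grip":[-1,-1],"linear":[[-1,0,0],[0,0,0]],"angular":[[0,0,0],[0,0,0]]}'
```

```text
t: 10.83
ee_pos: [593.5, -171.6, 200.2]
orientation: [-2.375, -2.053, -0.004]
ft_force: [6.4, 8.9, -4.9]
width: 30.3
grasp_force: 30.0
t: 11.0
ee_pos: [593.4, -171.8, 200.2]
orientation: [-2.374, -2.052, -0.005]
ft_force: [6.9, 12.4, -4.4]
width: 30.1
grasp_force: 30.0
```

```bash
python3 -m pendant '{"grip":[-1,-1,-1,-1,-1,-1],"linear":[[1.5,0,2],[0,0,3],[0,0,3],[0,0,1.8],[0,0,0],[0,0,0]],"angular":[[0,0,0],[0,0,0],[0,0,0],[0,0,0],[0,0,0],[0,0,0]]}'
```

```text
t: 11.5
ee_pos: [593.7, -171.5, 191.2]
orientation: [-2.375, -2.054, -0.003]
ft_force: [5.0, 7.6, 0.1]
width: 30.3
grasp_force: 30.0
```

```bash
python3 -m pendant '{"grip":[-1,-1],"linear":[[0.8,0,1],[0,0,0]],"angular":[[0,0,0],[0,0,0]]}'; python3 -m pendant '{"grip":[0,0,0,0],"linear":[[0,0,0],[0,0,0],[0,0,0],[0,0,0]],"angular":[[0,0,0],[0,0,0],[0,0,0],[0,0,0]]}'
```

```text
t: 11.67
ee_pos: [593.8, -171.5, 191.1]
orientation: [-2.376, -2.055, -0.002]
ft_force: [0.7, 5.4, 5.6]
width: 30.3
grasp_force: 30.0
t: 12.0
ee_pos: [593.0, -172.6, 189.6]
orientation: [-2.376, -2.054, 0.001]
ft_force: [0.0, -1.0, -0.0]
width: 43.9
grasp_force: 0.0
```

```bash
python3 -m pendant '{"grip":[0.3,0.3,0.3,0.3,0.3,0.3],"linear":[[0,0,0],[0,0,-8],[0,0,-15],[0,0,-20],[0,0,-20],[0,0,0]],"angular":[[0,0,0],[0,0,0],[0,0,0],[0,0,0],[0,0,0],[0,0,0]]}'
python3 -c "
from h import *
to(486.8,-73.3,250,-1.32)"
```

```text
t: 12.5
ee_pos: [595.6, -173.3, 257.3]
orientation: [2.372, 2.051, 0.006]
ft_force: [1.0, -0.1, 1.0]
width: 57.1
grasp_force: 0.0
t 12.5 shift [  83.2 -122.1    6.4] turn [ 0.006 -0.003  1.175] pos [ 595.6 -173.3  257.3] F [ 1.  -0.1  1. ]
```

```bash
python3 -m pendant '{"grip":[0.3,0.3,0.3,0.3,0.3,0.3,0.3,0.3,0.3,0.3,0.3,0.3],"linear":[[16,-24,0],[17,-25,0],[17,-25,0],[17,-25,0],[16,-23,0],[0,0,0],[0,0,0],[0,0,0],[0,0,0],[0,0,0],[0,0,0],[0,0,0]],"angular":[[0,0,0],[0,0,0],[0,0,0],[0,0,0],[0,0,0],[0,0,0.118],[0,0,0.118],[0,0,0.118],[0,0,0.118],[0,0,0.118],[0,0,0.118],[0,0,0.118]]}'
python3 -m pendant '{"grip":[0.25,0.25,0.25,0.25],"linear":[[0,0,0],[0,0,0],[0,0,0],[0,0,0]],"angular":[[0,0,0.118],[0,0,0.118],[0,0,0.11],[0,0,0]]}'
python3 -c "
from h import *
to(486.8,-73.3,112,-1.32)
import cv2
f=lambda c:cv2.resize(c,(390,300),interpolation=cv2.INTER_CUBIC)
cv2.imwrite('pics/p5.png',np.hstack([f(ctrl.get_image('side')[220:320,280:410,::-1]),f(ctrl.get_image('top')[110:210,305:435,::-1])]))"
```

```text
t: 13.5
ee_pos: [484.4, -72.8, 252.4]
orientation: [-3.004, -0.919, 0.001]
ft_force: [0.2, -0.2, 0.6]
width: 57.2
grasp_force: 0.0
t: 13.83
ee_pos: [484.4, -72.8, 252.4]
orientation: [-3.117, -0.391, 0.001]
ft_force: [0.8, 0.5, 0.3]
width: 54.8
grasp_force: 0.0
t 13.8333 shift [  2.3   1.1 140.4] turn [-0.     0.001 -0.001] pos [484.4 -72.8 252.4] F [0.8 0.5 0.3]
```

View pics/p5.png

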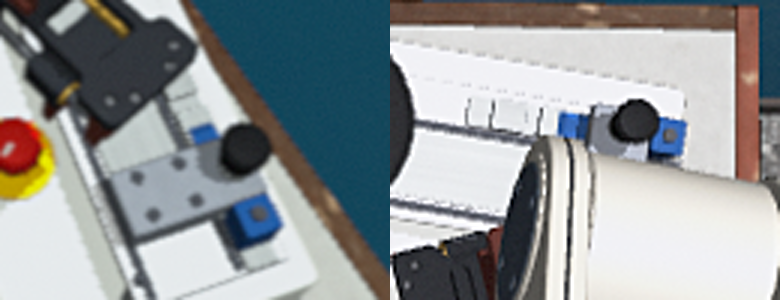

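```bash
python3 -m pendant '{"grip":[0.25,0.25,0.25,0.25,0.25,0.25],"linear":[[2.3,1.1,20],[0,0,25],[0,0,25],[0,0,25],[0,0,10],[0,0,0]],"angular":[[0,0,0],[0,0,0],[0,0,0],[0,0,0],[0,0,0],[0,0,0]]}'
python3 -m pendant '{"grip":[0.25,0.25,0.25,0.25,0.25],"linear":[[0,0,10],[0,0,9],[0,0,9],[0,0,7],[0,0,0]],"angular":[[0,0,0],[0,0,0],[0,0,0],[0,0,0],[0,0,0]]}'
python3 -c "
from h import *
to(486.8,-73.3,112,-1.32)"
```

```text
t: 14.43
ee_pos: [485.5, -73.0, 145.6]
orientation: [-3.114, -0.401, 0.007]
ft_force: [0.0, -0.0, 0.0]
width: 54.8
grasp_force: 0.0
t: 14.85
ee_pos: [486.5, -73.1, 111.6]
orientation: [-3.116, -0.398, 0.003]
ft_force: [0.2, -0.6, 0.4]
width: 54.9
grasp_force: 0.0
t 14.85 shift [ 0.2  0.2 -0.4] turn [-0.001  0.002  0.003] pos [486.5 -73.1 111.6] F [ 0.2 -0.6  0.4]
```

Grip, then twist clockwise 0.85 rad.

```bash
python3 -m pendant '{"grip":[-1,-1,-1,-1,-1],"linear":[[0,0,0],[0,0,0],[0,0,0],[0,0,0],[0,0,0]],"angular":[[0,0,0],[0,0,0],[0,0,0],[0,0,0],[0,0,0]]}'
python3 -m pendant '{"grip":[-1,-1,-1,-1,-1,-1,-1,-1,-1],"linear":[[0,0,0],[0,0,0],[0,0,0],[0,0,0],[0,0,0],[0,0,0],[0,0,0],[0,0,0],[0,0,0]],"angular":[[0,0,0.1],[0,0,0.1],[0,0,0.1],[0,0,0.1],[0,0,0.1],[0,0,0.1],[0,0,0.1],[0,0,0.08],[0,0,0]]}'
python3 -c "
from h import *
o=ctrl.get_obs();print(o['moment'])"
```

```text
t: 15.27
ee_pos: [487.2, -72.4, 113.1]
orientation: [-3.115, -0.396, -0.0]
ft_force: [-0.3, 6.3, 0.8]
width: 39.1
grasp_force: 30.0
t: 16.02
ee_pos: [487.2, -72.1, 113.6]
orientation: [-3.03, 0.823, 0.0]
ft_force: [-2.3, 7.5, 7.3]
width: 39.0
grasp_force: 30.0
[1.4233067  0.37274015 0.16213629]
```

```bash
python3 -m pendant '{"grip":[-1,-1,-1,-1,-1],"linear":[[0,0,-1.5],[0,0,-1.5],[0,0,-1.5],[0,0,-1],[0,0,0]],"angular":[[0,0,0],[0,0,0],[0,0,0],[0,0,0],[0,0,0]]}'; python3 -m pendant '{"grip":[-1,-1],"linear":[[0,0,-0.5],[0,0,0]],"angular":[[0,0,0],[0,0,0]]}'
```

```text
t: 16.43
ee_pos: [487.2, -72.1, 118.4]
orientation: [-3.032, 0.817, 0.0]
ft_force: [0.6, 6.8, -1.5]
width: 38.6
grasp_force: 30.0
t: 16.6
ee_pos: [487.1, -72.1, 118.5]
orientation: [-3.032, 0.817, 0.001]
ft_force: [2.2, 8.0, -5.9]
width: 39.4
grasp_force: 30.0
```

```bash
python3 -m pendant '{"grip":[0.25,0.25,0.25,0.25,0.25,0.25,0.25,0.25,0.25,0.25],"linear":[[0,0,0],[0,0,0],[0,0,0],[0,0,-5],[0,0,-20],[0,0,-30],[0,0,-35],[0,0,-35],[0,0,-20],[0,0,0]],"angular":[[0,0,0],[0,0,0],[0,0,0],[0,0,0],[0,0,0],[0,0,0],[0,0,0],[0,0,0],[0,0,0],[0,0,0]]}'
python3 -c "
from h import *
to(330,-240,260,-2.1)"
```

```text
t: 17.43
ee_pos: [490.0, -73.9, 269.1]
orientation: [-3.033, 0.817, -0.015]
ft_force: [1.0, 0.1, 0.4]
width: 55.1
grasp_force: 0.0
t 17.4333 shift [-54.9 224.    7.9] turn [-0.003 -0.009  0.003] pos [490.  -73.9 269.1] F [1.  0.1 0.4]
```

```bash
python3 -m pendant '{"grip":[0.25,0.25,0.25,0.25,0.25,0.25,0.25,0.25,0.25],"linear":[[-7,28,0],[-8,32,0],[-8,32,0],[-8,32,0],[-8,32,0],[-8,32,0],[-8,32,0],[0,0,0],[0,0,0]],"angular":[[0,0,0],[0,0,0],[0,0,0],[0,0,0],[0,0,0],[0,0,0],[0,0,0],[0,0,0],[0,0,0]]}'
python3 -c "
from h import *
import cv2
f=lambda c:cv2.resize(c,(390,300),interpolation=cv2.INTER_CUBIC)
t=ctrl.get_image('top')[:,:,::-1];s=ctrl.get_image('side')[:,:,::-1]
cv2.imwrite('pics/p6.png',np.vstack([np.hstack([f(s[225:325,265:395]),f(t[110:210,305:435])]),np.hstack([f(t[180:230,300:365]),f(t[110:260,100:295])])]))"
```

```text
t: 18.18
ee_pos: [327.9, -236.5, 263.2]
orientation: [-3.031, 0.823, 0.001]
ft_force: [0.8, -0.2, 0.2]
width: 54.9
grasp_force: 0.0
```

View pics/p6.png

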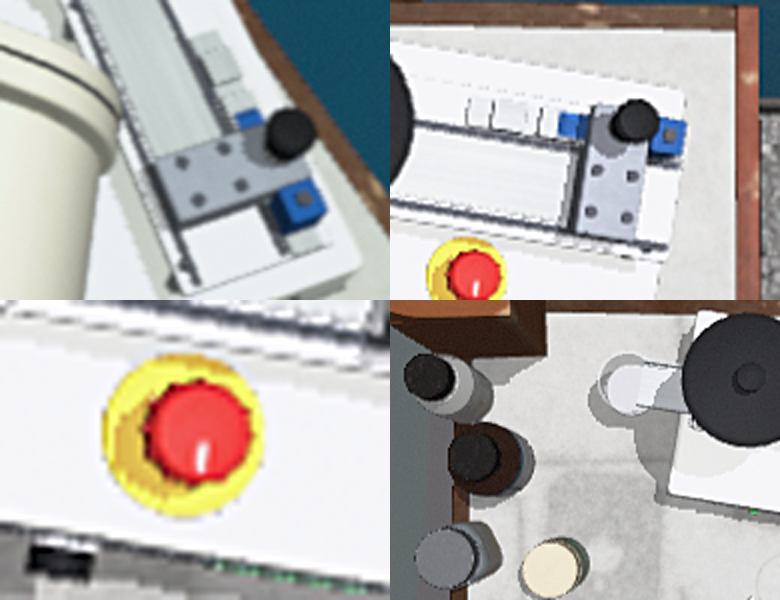

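The mushroom's mark points back to its starting direction at (203,457) and its position matches the "up" picture. The carriage sits against the blue block with the knob down, and the vessels have not moved.

```bash
python3 -c "
from workcell import ctrl
print(ctrl.close_job())"
```

```text
the job is handed in; nothing more can be done
None
```

The job is handed in at about 18 s: the stop was pressed and latched, the gate is locked against the blue limit stop at about 60 mm of travel, the mushroom is twisted back up, and the beaker, jar and bottle were not touched.

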